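# Bolt the edge-tool chest

## Task

Lock the lid of the wooden tool chest: press its red spring catch right down with one fingertip and, keeping it held down, use the other fingertip to push the bolt by its black knob fully home through the keeper. Then let the catch spring up so that it locks the bolt, and leave. Only push with the fingertips: do not raise the lid or disturb the things on and around the chest.

Things in the scene. Friction and masses are not known exactly. Their poses are not given: they have to be found in the camera images.
- chest: Pine tool chest, 300 mm deep (x), 420 mm wide (y), 140 mm high, level, fixed on the bench. Origin: centre of its underside; x points from its front to its hinged back, y to its left. The front 70 mm of the top (chest x -150 to -80) is a fixed rail with the keeper; the rest is the lid, which carries bolt and catch. Nothing on the bolt's line but knob and keeper is over 26.5 mm above the lid.
- keeper (a point): Steel staple on the front rail that takes the bolt, 14 mm long, 26 mm wide. This point: middle of its top, 25.5 mm above the rail, at chest x -95, y -26 mm.
- bolt_tip (a point): Front end of the bolt, a 12 mm steel rod along chest x at chest y -26, its axis 13 mm above the lid, in two guides 14 mm long (chest x -62 and +72, 22 mm high). At chest x -76 mm when drawn, -106 mm (through the keeper) when home.
- lid (a joint): Lid hinge in rad: 0 shut, grows as the lid is raised. The lid is shut and only lies there by its weight; it must stay shut.
- bolt (a joint): Travel of the bolt in m towards chest -x (the front): 0 drawn back, 0.030 fully home, a hard stop. Starts at 0 to 0.0015. It slides with about 2.5 N of friction (a little more if quick) and stays where it is left. While the catch is up its tooth blocks the bolt, which then has 2 mm of play at either end.
- bolt_knob: Black upright knob of the bolt, a cylinder 18 mm in diameter, 29 mm high. Origin: centre of its underside, 27 mm above the lid (167 mm above the bench); its top is 56 mm above the lid. At chest y -26, chest x +20 mm when drawn, -10 mm when home. Axes as the chest's. The space behind it (chest +x) over the rod is free.
- catch (a joint): Depth in m to which the spring catch is pressed: 0 up, 0.010 right down on a hard stop. The spring pushes back with 2.6 N at the top, 5.6 N right down. From 0.006 on the bolt is free. Let go with the bolt part-way, its tooth rises against the bolt's underside (depth 0.006); with the bolt at 0.028 or more it springs up to 0 behind the bolt's lug and locks it.
- thumb_plate: Red ribbed plate of the catch, 64 mm along chest x, 28 mm wide, in a low grey housing (26 mm above the lid). Origin: centre of its top face, chest x +25, y +26 mm: 52 mm to the left of the bolt's line. Top face 40 mm above the lid (180 mm above the bench) when up, 30 mm when right down; it only moves up and down, and a fingertip can slide along it. Axes as the chest's.
- chisel: Bench chisel lying on the lid, about 210 mm long, 26 mm thick wooden handle. To be left alone. Origin: centre of its underside, x towards the edge.
- wax_tin: Round tin with a green label standing on the lid, 72 mm in diameter, 45 mm high. To be left alone. Origin: centre of its underside.
- block_plane: Steel block plane on the bench to the chest's right, 160 by 50 mm, about 55 mm high. To be left alone. Origin: centre of its underside.
- glue_bottle: Yellow glue bottle on the bench to the chest's left, 60 mm in diameter, 170 mm high. To be left alone. Origin: centre of its underside.

How it is judged:
By the outcome, as a careful person would: the job done as asked, in the order asked, and still so for the second after the job is handed in, with the robot touching nothing.
It also fails if it takes over 38 s, if anything falls off the work surface, if the arm or the gripper's body presses on something with over 40 N, if the wrist force passes 120 N, or if a joint passes its speed limit or range.

## Robot

A 6-joint arm with a two-finger parallel gripper is mounted at the origin on the work surface. World frame = base frame: x ahead of the robot, y to its left, z up, the work surface at z = 0. Lengths are in m, angles in rad, forces in N, time in s.
With the tool pointing down it reaches from about 0.275 to 0.825 m from the base axis. Payload 5.2 kg.
Tool frame: the origin (TCP) lies midway between the tips of the shut fingers; the grasp point (between the pads) lies 19 mm behind it; z points along the fingers, y is the line along which they close (so a half turn about z gives the same grasp; the last joint's range is limited). The gripper opens to 93 mm and grips with 3 to 60 N. Pads are 15 mm wide; open, the fingers measure 128 mm over their backs; the gripper's body (75 mm by 188 mm) begins 65 mm behind the grasp point.
Start: joints at [-1.371, 0.259, 1.535, -0, 1.348, -0.203], TCP at [0.216, -0.506, 0.219] pointing down, gripper open.
Joint ranges: [-3.14, 3.14], [-0.91, 2.08], [0.19, 2.58], [-1.22, 4.36], [0.22, 2.71], [-3.12, 3.12]. Speed limits (rad/s): [2.57, 2.57, 3.14, 3.14, 3.14, 3.14].

## Interface

Orientations are given as a unit quaternion [w, x, y, z].
In Python, from bench import robot gives the robot as it stands.
- The arm moves only by the shell command python3 -m jog 'ROWS' [FORCE]. ROWS is JSON, a list of rows, each an object with "offset": the shift along the world's x, y, z in units of 12 cm (1.0 is 12 cm), a list of three; "rot": the turn, a rotation vector about the world's x, y, z in units of pi/2 rad (1.0 is pi/2 rad), a list of three; "jaw": the gripper command: -1 is shut, 1 is fully open, values between are in proportion. A call has 1 to 10 rows; each row is the pose to reach, as a shift and turn from the pose commanded when the call began; what a row does not reach only later rows make up. A row lasts 1/10 s, in which the tool goes at most 50 mm and 8.59 degrees, less where a joint would pass 70% of its speed; a pose out of reach is approached as far as the arm can. A call with a number of a shift or a turn outside -1 to 1 is refused whole. A call with a gripper value outside its range is refused whole. The fingers move at their own pace and stop on an object; FORCE is the grip in N (left out, the last holds). Time passes only in rows, so rows that repeat a pose let the fingers close. It gives the time, the measured TCP pose, the force, the opening and the grip force at its end, in the units of the state.
- robot.state(): the state, without advancing time (a new reading comes with each control period).
- robot.snapshot(name): name is "scene" or "top"; returns a dict with "img" (384x512x3 uint8, red, green, blue), "range_z" (384x512 float32, m along the optical axis (not along the pixel's ray), 0 where there is no reading), "mtx" (3x3 intrinsics, pixels), "R" (3x3) and "t" (3): a world point X has camera coordinates R X + t. Camera axes: x right, y down, z forward; pixel columns grow to the right and rows downward; lengths in m; the calibration is good to about 2 mm. A picture is of the moment at which its call begins.
- robot.finish_job(): hands the job in; it is judged then, once.
The state is a dict: "time_s": time; "joint_pos": joint angles; "dq": joint speeds; "effort": joint torques, N m; "tool_pos": TCP position; "eef_rot": TCP orientation; "wrist_force": force on the tool from outside, world axes, zero at the start; "torque": the same for the moment, N m; "opening": opening from 0.0 (shut) to 1.0 (fully open); "grip_force": force on a finger pad.
Only numpy, scipy, OpenCV 4.12 (cv2) and the standard library are available. Lean on these libraries where they do the work, as an engineer would, in place of code of your own. Each camera call takes 0.05 s, during which the arm holds its last target. There are 200 camera calls.

## Working session

There is one attempt and no reset: what is moved stays moved. The work goes in short steps, Python scripts to look and compute and a shell command to move; the robot and the scene stay as the last step left them, time stands still between calls to the robot, and variables do not carry over. Pictures are saved under pics/ and viewed, at most 10 in all, crops included, and the job is handed in when it is done.

```bash
mkdir -p pics; ls; python3 - <<'E'
from bench import robot
import cv2,numpy as np
for n in("scene","top"):
    s=robot.snapshot(n); cv2.imwrite(f"pics/{n}0.png",s["img"][:,:,::-1]); np.savez(f"{n}0.npz",**s)
    print(n,s["mtx"].round(1).tolist(),s["R"].round(3).tolist(),s["t"].round(3).tolist())
print(robot.state())
E
```

```text
pics
scene [[427.7, 0.0, 255.6], [0.0, 427.7, 184.7], [0.0, 0.0, 1.0]] [[-0.198, 0.98, -0.002], [0.647, 0.129, -0.752], [-0.737, -0.151, -0.659]] [0.063, -0.262, 1.643]
top [[386.8, 0.0, 253.2], [0.0, 386.8, 192.2], [0.0, 0.0, 1.0]] [[-0.007, -1.0, -0.008], [-0.998, 0.007, -0.069], [0.069, 0.008, -0.998]] [0.056, 0.555, 1.299]
{'time_s': 0.1, 'joint_pos': array([-1.37082492e+00,  2.59263822e-01,  1.53595141e+00,  2.90098397e-05,
        1.34801355e+00, -2.02805213e-01]), 'dq': array([ 0.00105419, -0.00179798, -0.00445058,  0.00078613, -0.00165918,
        0.00194929]), 'effort': array([ 2.08236968e-03, -4.38204789e+01, -2.84642351e+01,  7.20913941e-02,
        3.62122525e-02, -4.72046065e-05]), 'tool_pos': array([ 0.21551618, -0.50548929,  0.21791316]), 'eef_rot': array([-8.18045688e-04,  9.79790134e-01,  2.00026557e-01,  1.53029306e-05]), 'wrist_force': array([0.47472898, 0.76321627, 0.84485773]), 'torque': array([-0.0341526 , -0.00736807, -0.00920579]), 'grip_force': 0.0, 'opening': 1.0011906076626846}
```

View pics/scene0.png

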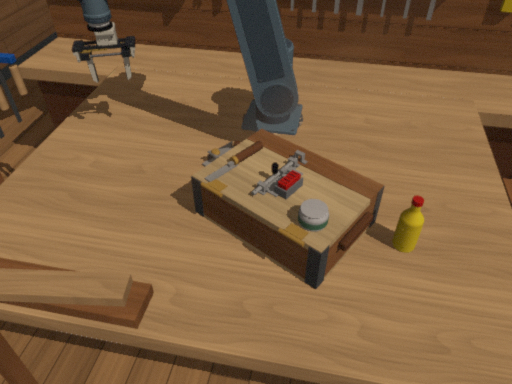

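View pics/top0.png

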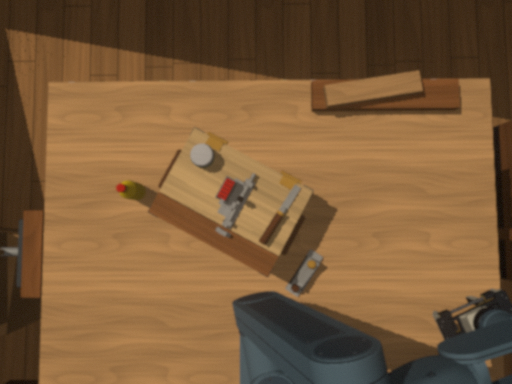

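Scene view: red plate near (288,182), knob near (275,168), tin at (313,214), chisel at (235,160). Top view: plate at (227,188), bolt line running from (222,232) to (252,180), chisel to its right at (280,215), tin at (202,155). I'll enlarge the crops.

```bash
python3 - <<'E'
import cv2,numpy as np
a=cv2.imread("pics/top0.png")[120:285,140:330]; b=cv2.imread("pics/scene0.png")[125:285,185:385]
f=lambda im,k:cv2.resize(im,None,fx=k,fy=k,interpolation=cv2.INTER_CUBIC)
cv2.imwrite("pics/top0c.png",f(a,3.5)); cv2.imwrite("pics/scene0c.png",f(b,3.5))
E
```

```text
(no output)
```

View pics/top0c.png

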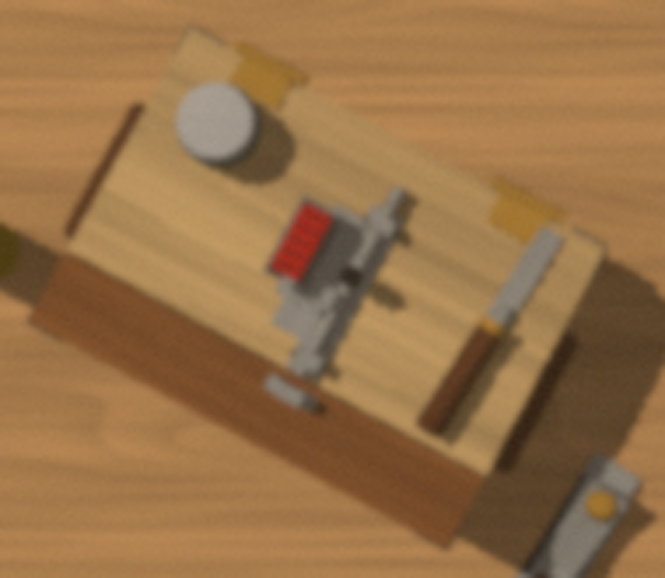

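View pics/scene0c.png

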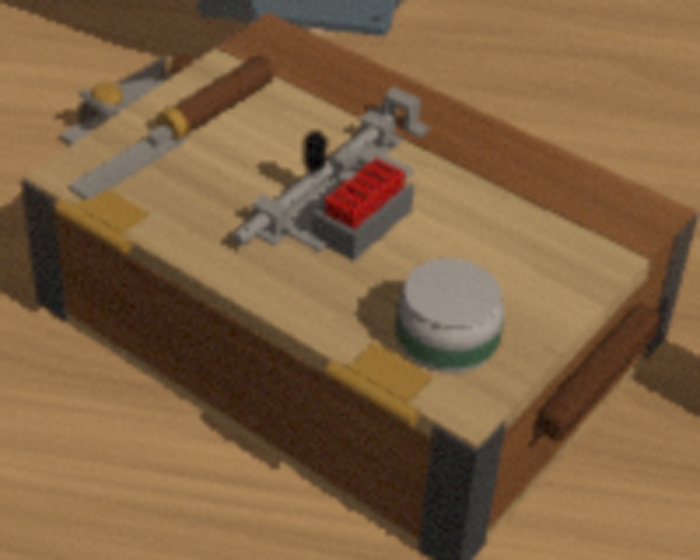

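The crops show, in full-frame pixels: knob top at top view (240.6,198) and scene view (275,167); red plate at top view (226,189); keeper at top view (223,232). The bolt is drawn back, and the space behind the knob is free.

```bash
cat >h.py <<'E'
import numpy as np,cv2
def load(n): return dict(np.load(n+".npz"))
def world(s):
    v,u=np.mgrid[:384,:512]; K=s["mtx"]; z=s["range_z"]
    c=np.stack([(u-K[0,2])/K[0,0]*z,(v-K[1,2])/K[1,1]*z,z],-1)
    return (c-s["t"])@s["R"]            # R^T(c-t)
def ray(s,p):
    d=np.linalg.inv(s["mtx"])@[p[0],p[1],1]; d=s["R"].T@d; return -s["R"].T@s["t"],d/np.linalg.norm(d)
def onz(s,p,z):
    o,d=ray(s,p); return o+d*(z-o[2])/d[2]
def tri(s1,p1,s2,p2):
    o1,d1=ray(s1,p1);o2,d2=ray(s2,p2)
    t=np.linalg.lstsq(np.c_[d1,-d2],o2-o1,rcond=None)[0]
    a,b=o1+t[0]*d1,o2+t[1]*d2; return (a+b)/2,np.linalg.norm(a-b)
E
python3 - <<'E'
from h import *
np.set_printoptions(precision=4,suppress=True)
T=load("top0");S=load("scene0")
W=world(T); m=((abs(W[...,2]-.14)<.012)&(T["range_z"]>0)).astype(np.uint8)
m=cv2.morphologyEx(m,cv2.MORPH_OPEN,np.ones((3,3)))
n,l,st,c=cv2.connectedComponentsWithStats(m)
i=1+np.argmax([st[k,4] if 150<c[k][0]<320 and 120<c[k][1]<270 else 0 for k in range(1,n)])
P=W[l==i]; print("lid z",np.median(P[:,2]),"rect",cv2.minAreaRect((P[:,:2]*1000).astype(np.float32)))
def masks(s):
    im=s["img"].astype(int); r,g,b=im[...,0],im[...,1],im[...,2]
    return (r>110)&(r>2.2*g)&(r>2.2*b), im.max(2)<45
out={}
for nm,s,box,kb in(("top",T,(205,250,170,210),(233,247,191,206)),("scene",S,(270,310,165,195),(269,281,158,176))):
    red,dark=masks(s)
    R=np.zeros_like(red);R[box[2]:box[3],box[0]:box[1]]=1; red&=R
    K=np.zeros_like(red);K[kb[2]:kb[3],kb[0]:kb[1]]=1; dark&=K
    rp=np.argwhere(red)[:,::-1]; kp=np.argwhere(dark)[:,::-1]
    w=world(s)
    print(nm,"red",len(rp),rp.mean(0),cv2.minAreaRect(rp.astype(np.float32)),"z",np.percentile(w[red][:,2],[10,50,90]),w[red][w[red][:,2]>.172].mean(0))
    print("  knob",len(kp),kp.mean(0),kp.min(0),kp.max(0),w[dark].max(0),np.median(w[dark],0))
    out[nm]=(rp.mean(0),kp.mean(0))
print("plate",tri(T,out["top"][0],S,out["scene"][0]),"knob",tri(T,out["top"][1],S,out["scene"][1]))
rp=np.argwhere(masks(T)[0])[:,::-1];rp=rp[(rp[:,0]>205)&(rp[:,0]<250)&(rp[:,1]>170)&(rp[:,1]<210)]
print("red rect",cv2.minAreaRect(np.array([1000*onz(T,p,.18)[:2] for p in rp],np.float32)))
cr=[onz(T,(140+x/3.5-.36,120+y/3.5-.36),.14)[:2] for x,y in((193,28),(607,250),(447,547),(30,320))]
cr=np.array(cr);print("corners",cr.tolist(),cr.mean(0),np.linalg.norm(np.diff(cr,axis=0),axis=1))
for nm,p,z in(("keeper",(292,392),.1655),):print(nm,onz(T,(140+p[0]/3.5-.36,120+p[1]/3.5-.36),z))
E
```

```text
lid z 0.14071361677804703 rect ((523.913330078125, 119.94203186035156), (424.2044982910156, 311.9195251464844), 61.366119384765625)
top red 174 [225.7816 188.7069] ((225.9000244140625, 188.6999969482422), (8.497058868408203, 20.124608993530273), 26.56505012512207) z [0.1773 0.1799 0.1831] [0.5549 0.1326 0.1802]<stdin>:20: RuntimeWarning: Mean of empty slice.
  ret = um.true_divide(
Traceback (most recent call last):
ValueError: zero-size array to reduction operation minimum which has no identity
```

```bash
python3 - <<'E'
from h import *
np.set_printoptions(precision=4,suppress=True)
T=load("top0");S=load("scene0")
out={}
for nm,s,box,kb,th in(("top",T,(205,250,170,210),(236,246,194,203),70),("scene",S,(270,310,165,195),(269,281,158,176),45)):
    im=s["img"].astype(int); r,g,b=im[...,0],im[...,1],im[...,2]
    red=(r>110)&(r>2.2*g)&(r>2.2*b); dark=im.max(2)<th
    R=np.zeros_like(red);R[box[2]:box[3],box[0]:box[1]]=1; red&=R
    K=np.zeros_like(red);K[kb[2]:kb[3],kb[0]:kb[1]]=1; dark&=K
    rp=np.argwhere(red)[:,::-1]; kp=np.argwhere(dark)[:,::-1]; w=world(s)
    print(nm,"red",rp.mean(0),"z",np.percentile(w[red][:,2],[10,50,90]),w[red][w[red][:,2]>.174].mean(0))
    print("  knob",len(kp),kp.mean(0),kp.min(0),kp.max(0),np.median(w[dark],0), im.max(2)[kb[2]:kb[3],kb[0]:kb[1]].min())
    q=w[R|K]; q=q[(q[:,2]>.186)&(q[:,2]<.205)];print("  tall",len(q),q.mean(0),q.max(0))
    out[nm]=(rp.mean(0),kp.mean(0))
    if nm=="top":print("red rect",cv2.minAreaRect(np.array([1000*onz(T,p,.18)[:2] for p in rp],np.float32)))
print("plate",tri(T,out["top"][0],S,out["scene"][0]),"knob",tri(T,out["top"][1],S,out["scene"][1]))
def c(x,y):return (140+x/3.5-.36,120+y/3.5-.36)
cr=np.array([onz(T,c(x,y),.14)[:2] for x,y in((193,28),(607,250),(447,547),(30,320))]);print("corners",cr.mean(0),np.linalg.norm(np.diff(cr,axis=0),axis=1),np.degrees([np.arctan2(*(cr[0]-cr[1])[::-1])-np.pi/2,np.arctan2(*(cr[3]-cr[2])[::-1])-np.pi/2]))
print("keeper",onz(T,c(292,392),.1655))
C=np.array([.5239,.1199])
for y in(-28.63,-28,-27):
    a=np.radians(y);M=np.array([[np.cos(a),-np.sin(a)],[np.sin(a),np.cos(a)]])
    print(y,{k:(C+M@np.array(v)/1000).round(4).tolist() for k,v in dict(plate=(25,26),knob=(20,-26),keeper=(-95,-26)).items()})
E
```

```text
top red [225.7816 188.7069] z [0.1773 0.1799 0.1831] [0.5549 0.1326 0.1802]
  knob 22 [240.0455 198.7273] [237 197] [243 201] [0.5231 0.0895 0.195 ] 53
  tall 32 [0.5257 0.092  0.1939] [0.5623 0.1405 0.1977]
red rect ((554.9493408203125, 132.29420471191406), (25.55852699279785, 60.304840087890625), 63.29359817504883)
scene red [289.5681 179.1502] z [0.1676 0.1775 0.1795] [0.5643 0.1367 0.1822]
  knob 42 [274.7381 167.9524] [273 163] [277 173] [0.532  0.0952 0.1858] 7
  tall 35 [0.5289 0.0937 0.1913] [0.5366 0.1007 0.196 ]
plate (array([0.5552, 0.1356, 0.171 ]), np.float64(0.004510490206645107)) knob (array([0.5244, 0.092 , 0.1767]), np.float64(0.0037121950698839486))
corners [0.5201 0.121 ] [0.4189 0.2956 0.4175] [-28.8321 -28.6232]
keeper [0.4264 0.1422 0.1655]
-28.63 {'plate': [0.5583, 0.1307], 'knob': [0.529, 0.0875], 'keeper': [0.4281, 0.1426]}
-28 {'plate': [0.5582, 0.1311], 'knob': [0.5294, 0.0876], 'keeper': [0.4278, 0.1415]}
-27 {'plate': [0.558, 0.1317], 'knob': [0.5299, 0.0877], 'keeper': [0.4275, 0.1399]}
```

```bash
python3 -m jog '[{"offset":[0.14,0.25,0.2],"rot":[0,0,-0.03],"jaw":-0.26},{"offset":[0.35,0.6,0.5],"rot":[0,0,-0.08],"jaw":-0.26},{"offset":[0.567,1.0,0.6],"rot":[0,0,-0.115],"jaw":-0.26},{"offset":[0.567,1.0,0.6],"rot":[0,0,-0.115],"jaw":-0.26}]' 20
python3 -m jog '[{"offset":[0.2,0.35,0],"rot":[0,0,-0.04],"jaw":-0.26},{"offset":[0.4,0.7,0],"rot":[0,0,-0.08],"jaw":-0.26},{"offset":[0.567,1.0,0],"rot":[0,0,-0.115],"jaw":-0.26}]'
python3 -c "
from bench import robot;s=robot.state();print(s['time_s'],s['tool_pos'],s['eef_rot'],s['opening'],s['joint_pos'],s['wrist_force'])"
```

```text
time_s: 0.5
tool_pos: [0.2853, -0.3833, 0.2925]
eef_rot: [0.001, 0.994, 0.111, 0.001]
wrist_force: [1.3, 0.4, 0.3]
opening: 0.703
grip_force: 0.0
time_s: 0.8
tool_pos: [0.352, -0.2642, 0.2901]
eef_rot: [-0.0, 1.0, 0.02, -0.0]
wrist_force: [0.3, 0.3, -0.6]
opening: 0.448
grip_force: 0.0
0.8 [ 0.35203899 -0.26424889  0.29005917] [-4.00729502e-04  9.99805236e-01  1.97297214e-02 -2.60078838e-04] 0.4479633959808138 [-8.98415354e-01  1.45858517e-02  1.64833993e+00  7.37741176e-05
  1.47961950e+00  6.32912213e-01] [ 0.26623889  0.2890666  -0.57729394]
```

```bash
python3 -m jog '[{"offset":[0.2,0.35,0],"rot":[0,0,-0.04],"jaw":-0.26},{"offset":[0.4,0.7,0],"rot":[0,0,-0.08],"jaw":-0.26},{"offset":[0.57,1.0,0],"rot":[0,0,-0.115],"jaw":-0.26}]'
python3 -m jog '[{"offset":[0.2,0.35,0],"rot":[0,0,-0.04],"jaw":-0.26},{"offset":[0.4,0.7,0],"rot":[0,0,-0.08],"jaw":-0.26},{"offset":[0.57,1.0,0],"rot":[0,0,-0.115],"jaw":-0.26}]'
python3 -m jog '[{"offset":[0.2,0.35,-0.1],"rot":[0,0,-0.04],"jaw":-0.26},{"offset":[0.4,0.7,-0.3],"rot":[0,0,-0.08],"jaw":-0.26},{"offset":[0.58,1.0,-0.5],"rot":[0,0,-0.115],"jaw":-0.26},{"offset":[0.58,1.0,-0.5],"rot":[0,0,-0.115],"jaw":-0.26},{"offset":[0.58,1.0,-0.5],"rot":[0,0,-0.115],"jaw":-0.26}]'
python3 - <<'E'
from bench import robot
import cv2,numpy as np
s=robot.state();print(s['time_s'],s['tool_pos'],s['eef_rot'],s['opening'],s['wrist_force'])
ims=[]
for n,b in(("scene",(85,215,215,345)),("top",(110,240,165,295))):
    q=robot.snapshot(n); np.savez(f"{n}1.npz",**q); im=q["img"][b[0]:b[1],b[2]:b[3],::-1]
    ims.append(cv2.resize(im,(400,400),interpolation=cv2.INTER_CUBIC))
cv2.imwrite("pics/both1.png",np.hstack(ims))
E
```

```text
time_s: 1.1
tool_pos: [0.4206, -0.1441, 0.2901]
eef_rot: [-0.0, 0.998, -0.07, -0.0]
wrist_force: [0.7, -0.6, -1.1]
opening: 0.372
grip_force: 0.0
time_s: 1.4
tool_pos: [0.4892, -0.024, 0.2899]
eef_rot: [0.0, 0.987, -0.16, -0.0]
wrist_force: [-0.0, -0.2, 0.4]
opening: 0.372
grip_force: 0.0
time_s: 1.9
tool_pos: [0.5575, 0.0945, 0.2287]
eef_rot: [0.001, 0.969, -0.246, -0.002]
wrist_force: [0.6, -1.0, -0.6]
opening: 0.369
grip_force: 0.0
1.9 [0.55752271 0.09450283 0.22870571] [ 7.24941818e-04  9.69274701e-01 -2.45972919e-01 -1.83061793e-03] 0.3694301746697834 [ 0.59244478 -1.00790967 -0.64904893]
```

View pics/both1.png

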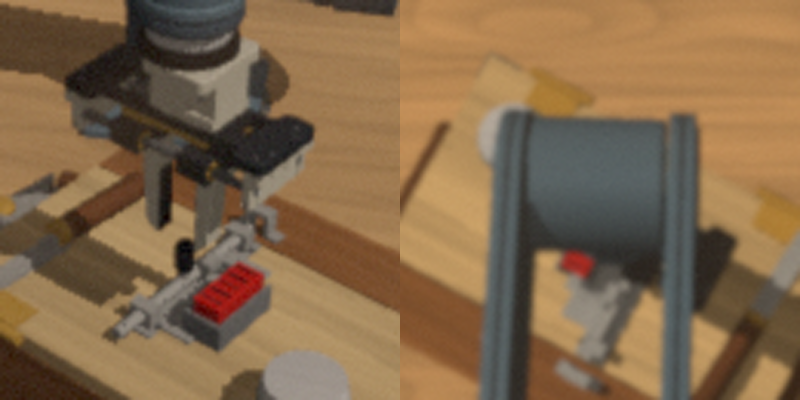

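The fingers hang above the chest at scene pixels of about (267,159) and (282,166), and the knob is visible below them at (275,168). I'll measure the fingertips in chest axes from the depth image before lowering.

```bash
python3 - <<'E'
from h import *
np.set_printoptions(precision=1,suppress=True)
S=load("scene1");w=world(S)
C=np.array([.5205,.1214]);a=np.radians(-28.7);M=np.array([[np.cos(a),-np.sin(a)],[np.sin(a),np.cos(a)]])
tcp=np.array([.5575,.0945]);print("TCP chest",(tcp-C)@M*1000)
q=np.concatenate([(w[...,:2]-C)@M,w[...,2:]],-1)*1000
for lo,hi in((222,228),(228,236),(236,250)):
  m=(S["range_z"]>0)&(q[...,2]>lo)&(q[...,2]<hi)&(abs(q[...,1])<60)&(abs(q[...,0]-46)<45)
  for nm,k in(("R",q[...,1]<0),("L",q[...,1]>0)):
    p=q[m&k]; 
    if len(p):print(lo,nm,len(p),"x",np.percentile(p[:,0],[5,50,95]),"y",np.percentile(p[:,1],[5,50,95]),"zmin",p[:,2].min())
def px(x,y,z):
    X=np.r_[C+M@np.array([x,y])/1000,z]; c=S["mtx"]@(S["R"]@X+S["t"]); return c[:2]/c[2]
t=(tcp-C)@M*1000
for y in(-26,26):
  print("tip px",px(t[0],t[1]+y,.2287), "outer/inner",px(t[0],t[1]+np.sign(y)*17.2,.2287),px(t[0],t[1]+np.sign(y)*34.7,.2287))
print("knob top px",px(20,-26,.196),"plate",px(25,26,.18))
im=S["img"].astype(int);red=(im[...,0]>110)&(im[...,0]>2.2*im[...,1])&(im[...,0]>2.2*im[...,2]);red[:,:270]=0;red[:,310:]=0;red[:165]=0;red[195:]=0
sel=red&(abs(q[...,2]-180)<4);print("red top in chest",np.median(q[sel],0),np.percentile(q[sel],[2,98],axis=0))
E
```

```text
TCP chest [45.4 -5.8]
222 R 1 x [44.8 44.8 44.8] y [-23.3 -23.3 -23.3] zmin 226.20318806550065
228 R 25 x [36.9 52.2 55.7] y [-33.4 -24.1 -21.2] zmin 228.5249335650648
228 L 7 x [51.7 53.4 54.7] y [15.8 16.9 20.6] zmin 229.9241926605092
236 R 40 x [37.9 52.7 54.8] y [-35.  -23.7 -21. ] zmin 237.15336632957374
236 L 38 x [39.4 52.6 54.8] y [14.2 25.3 27.9] zmin 236.24930751280598
tip px [265.3 156. ] outer/inner [268.  157.4] [262.6 154.7]
tip px [281.6 164.2] outer/inner [278.8 162.8] [284.4 165.7]
knob top px [273.  162.3] plate [287.6 176.3]
red top in chest [ 26.2  31.  178. ] [[ -2.6  18.1 176.1]
 [ 54.9  43.8 180.3]]
```

```bash
python3 -m jog '[{"offset":[0.028,0.051,-0.05],"rot":[0,0,0],"jaw":-0.26},{"offset":[0.028,0.051,-0.15],"rot":[0,0,0],"jaw":-0.26},{"offset":[0.028,0.051,-0.25],"rot":[0,0,0],"jaw":-0.26},{"offset":[0.028,0.051,-0.3],"rot":[0,0,0],"jaw":-0.26},{"offset":[0.028,0.051,-0.3],"rot":[0,0,0],"jaw":-0.26},{"offset":[0.028,0.051,-0.3],"rot":[0,0,0],"jaw":-0.26}]'
python3 - <<'E'
from bench import robot
import cv2,numpy as np
from h import *
q=robot.snapshot("scene"); np.savez("scene2.npz",**q); s=robot.state();print(s["tool_pos"],s["eef_rot"])
im=q["img"][120:220,225:335,::-1]; cv2.imwrite("pics/s2.png",cv2.resize(im,None,fx=6,fy=6,interpolation=cv2.INTER_CUBIC))
np.set_printoptions(precision=1,suppress=True)
C=np.array([.5205,.1214]);a=np.radians(-28.7);M=np.array([[np.cos(a),-np.sin(a)],[np.sin(a),np.cos(a)]])
print("TCP chest",(s["tool_pos"][:2]-C)@M*1000)
w=world(q);p=np.concatenate([(w[...,:2]-C)@M,w[...,2:]],-1)*1000
for nm,k in(("R",p[...,1]<-3),("L",p[...,1]>-3)):
  z=p[k&(q["range_z"]>0)&(p[...,2]>201)&(p[...,2]<225)&(abs(p[...,1])<60)&(abs(p[...,0]-46)<30)]
  print(nm,len(z),np.percentile(z,[2,50,98],axis=0))
E
```

```text
time_s: 2.6
tool_pos: [0.5614, 0.1, 0.1945]
eef_rot: [0.0, 0.969, -0.248, -0.0]
wrist_force: [0.0, 0.4, -0.8]
opening: 0.371
grip_force: 0.0
[0.56165323 0.10005022 0.19488142] [-3.44546265e-05  9.68853975e-01 -2.47632644e-01  2.17129471e-04]
TCP chest [46.4  1. ]
R 59 [[ 37.8 -28.2 202.6]
 [ 53.1 -17.2 214.3]
 [ 56.4 -14.6 224.2]]
L 60 [[ 39.9  18.8 202.2]
 [ 53.2  32.2 211.8]
 [ 56.7  35.4 224.5]]
```

View pics/s2.png

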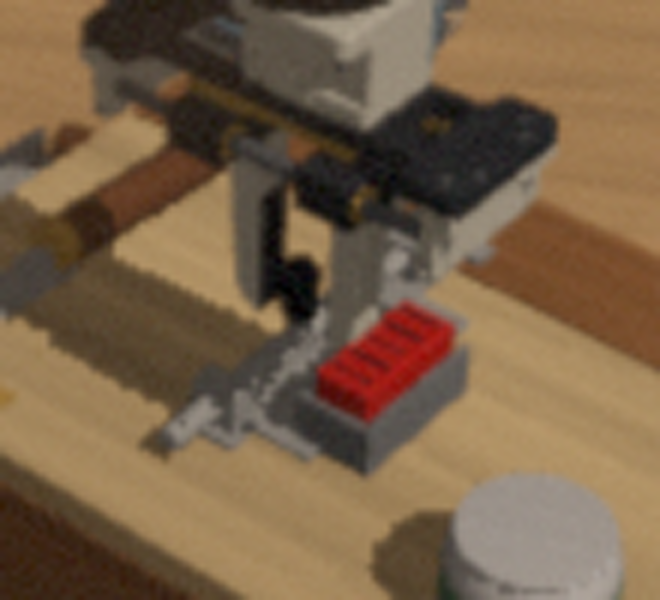

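The R finger stands about 26 mm behind the knob, in line with it. The L finger is over the plate (tip near crop (344,350)) but 5 mm or so towards the bolt. I'll shift 3 mm to chest +y, widen slightly, and start pressing.

```bash
python3 -m jog '[{"offset":[0.012,0.022,0],"rot":[0,0,0],"jaw":-0.17},{"offset":[0.012,0.022,-0.03],"rot":[0,0,0],"jaw":-0.17},{"offset":[0.012,0.022,-0.07],"rot":[0,0,0],"jaw":-0.17},{"offset":[0.012,0.022,-0.11],"rot":[0,0,0],"jaw":-0.17},{"offset":[0.012,0.022,-0.14],"rot":[0,0,0],"jaw":-0.17},{"offset":[0.012,0.022,-0.16],"rot":[0,0,0],"jaw":-0.17},{"offset":[0.012,0.022,-0.16],"rot":[0,0,0],"jaw":-0.17},{"offset":[0.012,0.022,-0.16],"rot":[0,0,0],"jaw":-0.17}]'
python3 -m jog '[{"offset":[0,0,-0.02],"rot":[0,0,0],"jaw":-0.17},{"offset":[0,0,-0.03],"rot":[0,0,0],"jaw":-0.17},{"offset":[0,0,-0.03],"rot":[0,0,0],"jaw":-0.17},{"offset":[0,0,-0.03],"rot":[0,0,0],"jaw":-0.17}]'
python3 - <<'E'
from bench import robot
import cv2,numpy as np
q=robot.snapshot("scene"); np.savez("scene3.npz",**q); s=robot.state();print(s["tool_pos"],s["wrist_force"],s["torque"])
im=q["img"][120:220,225:335,::-1]; cv2.imwrite("pics/s3.png",cv2.resize(im,None,fx=6,fy=6,interpolation=cv2.INTER_CUBIC))
E
```

```text
time_s: 3.45
tool_pos: [0.5629, 0.1028, 0.1758]
eef_rot: [-0.0, 0.969, -0.248, 0.0]
wrist_force: [-1.3, 0.3, 4.2]
opening: 0.412
grip_force: 1.9
time_s: 3.85
tool_pos: [0.5629, 0.1028, 0.172]
eef_rot: [-0.0, 0.969, -0.248, 0.0]
wrist_force: [-1.5, 0.4, 5.1]
opening: 0.417
grip_force: 2.5
[0.56290998 0.10281998 0.17199541] [-1.23211922  0.17445178  5.24583339] [0.16942326 0.30414932 0.03553797]
```

View pics/s3.png

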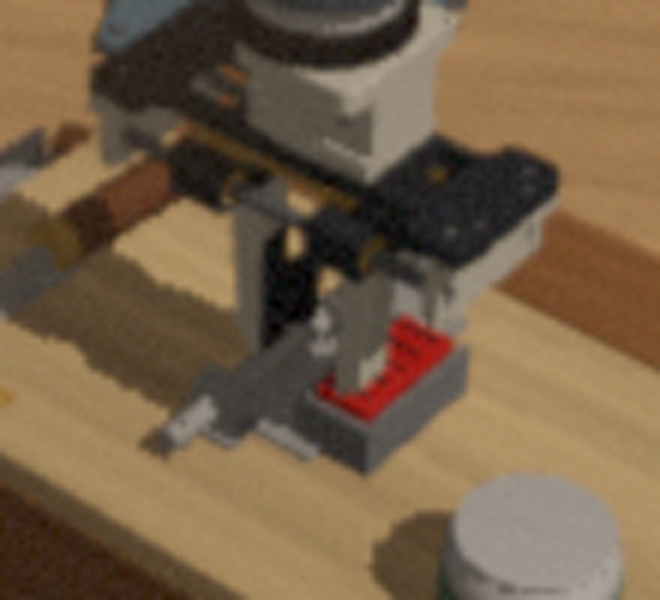

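The L fingertip is on the red plate (crop (360,385)), well inside its edges, and the force matches the spring at 8 mm depth. Now to the hard stop.

```bash
python3 -m jog '[{"offset":[0,0,-0.01],"rot":[0,0,0],"jaw":-0.17},{"offset":[0,0,-0.018],"rot":[0,0,0],"jaw":-0.17},{"offset":[0,0,-0.018],"rot":[0,0,0],"jaw":-0.17},{"offset":[0,0,-0.018],"rot":[0,0,0],"jaw":-0.17}]'
```

```text
time_s: 4.3
tool_pos: [0.563, 0.1028, 0.1702]
eef_rot: [-0.0, 0.969, -0.248, 0.0]
wrist_force: [-2.7, 0.5, 7.3]
opening: 0.417
grip_force: 3.4
```

```bash
python3 -m jog '[{"offset":[0,0,-0.005],"rot":[0,0,0],"jaw":-0.17},{"offset":[0,0,-0.005],"rot":[0,0,0],"jaw":-0.17},{"offset":[0,0,-0.005],"rot":[0,0,0],"jaw":-0.17}]'
```

```text
time_s: 4.6
tool_pos: [0.563, 0.1028, 0.1701]
eef_rot: [-0.0, 0.969, -0.248, 0.0]
wrist_force: [-3.8, 0.3, 10.5]
opening: 0.416
grip_force: 4.7
```

```bash
python3 -m jog '[{"offset":[-0.022,0.012,0],"rot":[0,0,0],"jaw":-0.17},{"offset":[-0.044,0.024,0],"rot":[0,0,0],"jaw":-0.17},{"offset":[-0.066,0.036,0],"rot":[0,0,0],"jaw":-0.17},{"offset":[-0.088,0.048,0],"rot":[0,0,0],"jaw":-0.17},{"offset":[-0.11,0.06,0],"rot":[0,0,0],"jaw":-0.17},{"offset":[-0.11,0.06,0],"rot":[0,0,0],"jaw":-0.17}]'
```

```text
time_s: 5.2
tool_pos: [0.5526, 0.1092, 0.1704]
eef_rot: [-0.0, 0.969, -0.248, 0.003]
wrist_force: [4.8, -2.1, 4.7]
opening: 0.416
grip_force: 3.5
```

```bash
python3 -m jog '[{"offset":[-0.01,0.006,-0.008],"rot":[0,0,0],"jaw":-0.17},{"offset":[-0.03,0.017,-0.008],"rot":[0,0,0],"jaw":-0.17},{"offset":[-0.05,0.028,-0.008],"rot":[0,0,0],"jaw":-0.17},{"offset":[-0.05,0.028,-0.008],"rot":[0,0,0],"jaw":-0.17}]'
```

```text
time_s: 5.6
tool_pos: [0.5473, 0.1122, 0.1702]
eef_rot: [-0.0, 0.969, -0.248, 0.004]
wrist_force: [6.0, -3.2, 8.1]
opening: 0.415
grip_force: 4.4
```

```bash
python3 -m jog '[{"offset":[-0.022,0.012,0],"rot":[0,0,0],"jaw":-0.17},{"offset":[-0.044,0.024,0],"rot":[0,0,0],"jaw":-0.17},{"offset":[-0.066,0.036,0],"rot":[0,0,0],"jaw":-0.17},{"offset":[-0.088,0.048,0],"rot":[0,0,0],"jaw":-0.17},{"offset":[-0.11,0.06,0],"rot":[0,0,0],"jaw":-0.17},{"offset":[-0.124,0.068,0],"rot":[0,0,0],"jaw":-0.17},{"offset":[-0.124,0.068,0],"rot":[0,0,0],"jaw":-0.17}]'
```

```text
time_s: 6.3
tool_pos: [0.5323, 0.1204, 0.1701]
eef_rot: [-0.0, 0.969, -0.248, 0.004]
wrist_force: [5.5, -3.6, 8.2]
opening: 0.414
grip_force: 4.5
```

```bash
python3 -m jog '[{"offset":[-0.015,0.008,0],"rot":[0,0,0],"jaw":-0.17},{"offset":[-0.03,0.016,0],"rot":[0,0,0],"jaw":-0.17},{"offset":[-0.03,0.016,0],"rot":[0,0,0],"jaw":-0.17}]'
python3 -m jog '[{"offset":[-0.012,0.0065,0],"rot":[0,0,0],"jaw":-0.17},{"offset":[-0.012,0.0065,0],"rot":[0,0,0],"jaw":-0.17}]'
```

```text
time_s: 6.6
tool_pos: [0.5292, 0.1221, 0.1701]
eef_rot: [-0.0, 0.969, -0.248, 0.005]
wrist_force: [5.7, -4.2, 7.2]
opening: 0.417
grip_force: 5.5
time_s: 6.8
tool_pos: [0.5291, 0.1222, 0.1702]
eef_rot: [0.0, 0.969, -0.248, 0.006]
wrist_force: [9.2, -6.3, 4.2]
opening: 0.417
grip_force: 7.1
```

Force has climbed with no motion, at the expected x, so the bolt seems home. One firmer push to confirm, with a look.

```bash
python3 -m jog '[{"offset":[0,0,-0.006],"rot":[0,0,0],"jaw":-0.17},{"offset":[-0.012,0.0065,-0.01],"rot":[0,0,0],"jaw":-0.17},{"offset":[-0.012,0.0065,-0.01],"rot":[0,0,0],"jaw":-0.17}]'
python3 - <<'E'
from bench import robot
import cv2,numpy as np
q=robot.snapshot("scene"); np.savez("scene4.npz",**q)
im=q["img"][120:220,225:335,::-1]; cv2.imwrite("pics/s4.png",cv2.resize(im,None,fx=6,fy=6,interpolation=cv2.INTER_CUBIC))
E
```

```text
time_s: 7.1
tool_pos: [0.5291, 0.1222, 0.1702]
eef_rot: [0.0, 0.969, -0.248, 0.008]
wrist_force: [11.8, -8.2, 8.6]
opening: 0.414
grip_force: 8.3
```

View pics/s4.png

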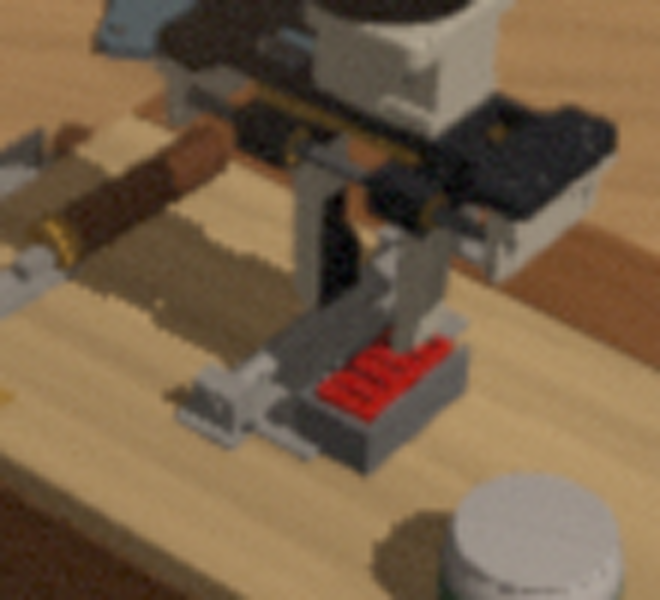

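The bolt's rear end is now flush with the rear guide (crop (235,395)), and the R finger is against the knob: the bolt is home. I'll back off the knob with the catch still down, then raise straight up.

```bash
python3 -m jog '[{"offset":[0.02,-0.011,0],"rot":[0,0,0],"jaw":-0.17},{"offset":[0.04,-0.022,0],"rot":[0,0,0],"jaw":-0.17},{"offset":[0.06,-0.033,0],"rot":[0,0,0],"jaw":-0.17},{"offset":[0.075,-0.041,0],"rot":[0,0,0],"jaw":-0.17},{"offset":[0.075,-0.041,0],"rot":[0,0,0],"jaw":-0.17}]'
python3 -m jog '[{"offset":[0,0,0.03],"rot":[0,0,0],"jaw":-0.17},{"offset":[0,0,0.06],"rot":[0,0,0],"jaw":-0.17},{"offset":[0,0,0.09],"rot":[0,0,0],"jaw":-0.17},{"offset":[0,0,0.13],"rot":[0,0,0],"jaw":-0.17},{"offset":[0,0,0.2],"rot":[0,0,0],"jaw":-0.17},{"offset":[0,0,0.35],"rot":[0,0,0],"jaw":-0.17},{"offset":[0,0,0.5],"rot":[0,0,0],"jaw":-0.17},{"offset":[0,0,0.6],"rot":[0,0,0],"jaw":-0.17},{"offset":[0,0,0.6],"rot":[0,0,0],"jaw":-0.17}]'
```

```text
time_s: 7.65
tool_pos: [0.5298, 0.122, 0.1699]
eef_rot: [-0.001, 0.969, -0.247, -0.001]
wrist_force: [-13.0, 5.2, 26.1]
opening: 0.416
grip_force: 13.1
time_s: 8.55
tool_pos: [0.5326, 0.1198, 0.2407]
eef_rot: [-0.0, 0.969, -0.248, 0.002]
wrist_force: [0.2, 0.7, -0.6]
opening: 0.413
grip_force: 0.0
```

```bash
python3 -m jog '[{"offset":[-0.1,-0.2,0.3],"rot":[0,0,0],"jaw":-0.17},{"offset":[-0.3,-0.5,0.5],"rot":[0,0,0],"jaw":-0.17},{"offset":[-0.5,-0.9,0.5],"rot":[0,0,0],"jaw":-0.17},{"offset":[-0.5,-1.0,0.5],"rot":[0,0,0],"jaw":-0.17}]'
python3 -m jog '[{"offset":[-0.2,-0.35,0],"rot":[0,0,0],"jaw":-0.17},{"offset":[-0.4,-0.7,0],"rot":[0,0,0],"jaw":-0.17},{"offset":[-0.5,-1.0,0],"rot":[0,0,0],"jaw":-0.17},{"offset":[-0.5,-1.0,0],"rot":[0,0,0],"jaw":-0.17}]'
python3 -m jog '[{"offset":[-0.2,-0.35,0],"rot":[0,0,0],"jaw":-0.17},{"offset":[-0.4,-0.7,0],"rot":[0,0,0],"jaw":-0.17},{"offset":[-0.5,-1.0,0],"rot":[0,0,0],"jaw":-0.17},{"offset":[-0.5,-1.0,0],"rot":[0,0,0],"jaw":-0.17},{"offset":[-0.5,-1.0,0],"rot":[0,0,0],"jaw":-0.17}]'
python3 - <<'E'
from bench import robot
import cv2,numpy as np
from h import *
np.set_printoptions(precision=1,suppress=True)
C=np.array([.5205,.1214]);a=np.radians(-28.7);M=np.array([[np.cos(a),-np.sin(a)],[np.sin(a),np.cos(a)]])
ims=[]
for n,b in(("scene",(120,220,235,335)),("top",(160,260,180,280))):
    q=robot.snapshot(n); w=world(q); im=q["img"].astype(int)
    ims.append(cv2.resize(q["img"][b[0]:b[1],b[2]:b[3],::-1],(400,400),interpolation=cv2.INTER_CUBIC))
    for tag,d in(("before",load(n+"0")),("now",q)):
        w=world(d);p=np.concatenate([(w[...,:2]-C)@M,w[...,2:]],-1)*1000; im=d["img"].astype(int)
        near=(abs(p[...,0]-15)<60)&(abs(p[...,1]-20)<35)
        red=near&(im[...,0]>110)&(im[...,0]>2.2*im[...,1])&(im[...,0]>2.2*im[...,2])
        k=(abs(p[...,0]-5)<35)&(abs(p[...,1]+24)<16)&(p[...,2]>185)&(p[...,2]<203)
        print(n,tag,"red z",np.percentile(p[red][:,2],[50,75]),"knob xyz",np.median(p[k],0),k.sum())
cv2.imwrite("pics/end.png",np.hstack(ims)); s=robot.state();print(s["time_s"],s["tool_pos"],s["wrist_force"])
E
```

```text
time_s: 8.95
tool_pos: [0.4694, -0.0026, 0.2992]
eef_rot: [0.001, 0.969, -0.249, 0.0]
wrist_force: [0.1, -0.1, -0.1]
opening: 0.413
grip_force: 0.0
time_s: 9.35
tool_pos: [0.4097, -0.1236, 0.2981]
eef_rot: [0.001, 0.968, -0.25, -0.001]
wrist_force: [0.1, 0.4, 0.1]
opening: 0.414
grip_force: 0.0
time_s: 9.85
tool_pos: [0.3513, -0.2398, 0.2981]
eef_rot: [-0.001, 0.969, -0.249, -0.001]
wrist_force: [0.2, -0.4, -0.0]
opening: 0.414
grip_force: 0.0
scene before red z [177.5 178.7] knob xyz [ 21.3 -20.  191.7] 36
scene now red z [177.5 178.8] knob xyz [ -8.6 -20.2 191.8] 33
top before red z [179.9 181.8] knob xyz [ 18.1 -26.1 194.9] 30
top now red z [180.6 181.7] knob xyz [-10.5 -26.8 194.9] 31
9.95 [ 0.4 -0.2  0.3] [-0.4  0.7 -0.1]
```

View pics/end.png

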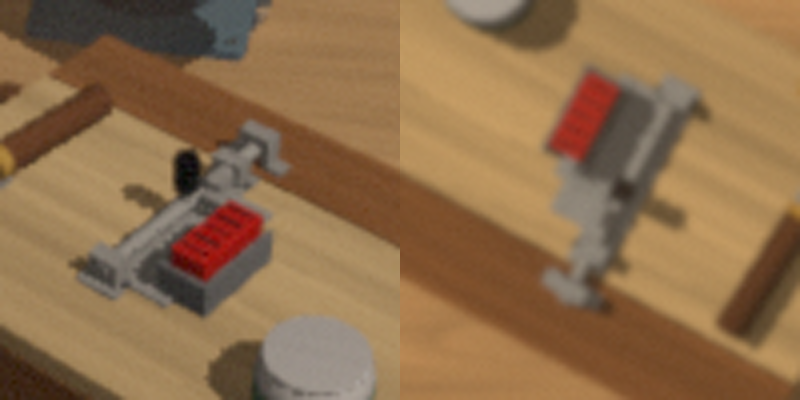

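The knob has moved 29–30 mm forward and the bolt is through the keeper (end picture left (255,145), right (580,280)). The plate is back at its full height of 180 mm, so the catch has locked. The arm is clear.

```bash
python3 -c "
from bench import robot;print(robot.finish_job())"
```

```text
the job is handed in; nothing more can be done
None
```

The bolt is fully home through the keeper, the catch has sprung back up to lock it, and the job was handed in at about 10 s with the arm clear of the chest.

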